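Free the spent filter's twist cap, whichever way it is threaded

TASK

The water purifier's red lamp marks the bowl whose filter is spent: take the cap off that bowl. It is a twist-lock cap and nobody remembers which way it opens (one bowl is threaded clockwise, the other anticlockwise), so grip it by its wing, try it both ways, without forcing it, until you find the way it gives, turn it that way to its stop and lift it straight up. Finish still holding the cap in the gripper, level and still, about 8 cm above its own bowl so that it drips back in, and leave the other cap locked and everything else on the bar where it stands.

Things in the scene. Friction and masses are not known exactly. Their poses are not given: they have to be found in the camera images.
- lamp_red_top (a point): top of the red lamp, 19 mm across, on the purifier's console 136 mm above the bar; it lies about 82 mm in front of (away from the robot) the bowl whose filter is spent, and about 158 mm from the other bowl
- lamp_green_top (a point): top of the green lamp, the same size, in front of the bowl whose filter is still good
- purifier: white countertop water purifier, 335 x 290 mm, fixed; origin on the bar mid-way between its two bowls (67.5 mm to either side along its y axis); x points away from the robot, to the console, spout (170 mm high) and drip tray; the clear tank on the robot's side is 171 mm high. The caps' wings are its highest parts, 221 mm above the bar
- bowl_a: bowl A, fixed, 104 mm across, 145 tall, origin at its foot. A locked cap's x axis is within 6 deg of the bowl's x. One bowl's cap opens clockwise, the other's anticlockwise, unmarked, and bowls trade places. Turned the right way (freely) the cap stops 66 deg from bowl x and lifts straight out (free from 54 to 66 deg); the wrong way it stops hard at 11 deg (1 N m there is plenty; 7 breaks it). Side play 2 mm
- bowl_a_mouth (a point): centre of bowl A's rim, 175 mm above the bar; axes as the bowl's
- cap_a: cap A, on bowl A: dark plate 91 mm across, 10 mm thick; on it a pale upright wing 76 mm long (cap's y axis), 16 mm thick (x axis: the jaws close along it), 36 mm tall. Below, an 18 mm deep plug with two lugs sits in the bowl's neck. 0.13 to 0.22 kg, loose. Origin: centre of the plate's underside, on the turning axis, z up; locked, it lies on the rim
- cap_a_wing (a point): the place to grip cap A: middle of its wing, on the turning axis, 24 mm above the plate's top and 12 mm below the wing's top (34 mm above the cap's origin); axes as the cap's; locked, the wing lies parallel to the console
- bowl_b: bowl B, fixed, 104 mm across, 145 tall, origin at its foot. A locked cap's x axis is within 6 deg of the bowl's x. One bowl's cap opens clockwise, the other's anticlockwise, unmarked, and bowls trade places. Turned the right way (freely) the cap stops 66 deg from bowl x and lifts straight out (free from 54 to 66 deg); the wrong way it stops hard at 11 deg (1 N m there is plenty; 7 breaks it). Side play 2 mm
- bowl_b_mouth (a point): centre of bowl B's rim, 175 mm above the bar; axes as the bowl's
- cap_b: cap B, on bowl B: dark plate 91 mm across, 10 mm thick; on it a pale upright wing 76 mm long (cap's y axis), 16 mm thick (x axis: the jaws close along it), 36 mm tall. Below, an 18 mm deep plug with two lugs sits in the bowl's neck. 0.13 to 0.22 kg, loose. Origin: centre of the plate's underside, on the turning axis, z up; locked, it lies on the rim
- cap_b_wing (a point): the place to grip cap B: middle of its wing, on the turning axis, 24 mm above the plate's top and 12 mm below the wing's top (34 mm above the cap's origin); axes as the cap's; locked, the wing lies parallel to the console
- glass_box_low_mid (a point): centre of the lower of two stacked glass food boxes with grey clip lids, each 170 x 130 x 60 mm
- glass_box_top_mid (a point): centre of the upper glass food box
- ceramic_jar_mid (a point): centre of the grey ceramic jar with wooden lid, 104 mm across, 148 mm tall
- measuring_spoons: fan of four aluminium measuring spoons on a ring, 145 mm long; origin at the ring, on the bar, spoons along its x axis
- mug: cream mug, 80 mm across, 92 mm tall; origin under its foot
- tumbler: empty glass on the purifier's drip tray, 60 mm across, 85 mm tall; origin under its foot
- new_cartridge_mid (a point): centre of the new white filter cartridge standing ready, 76 mm across, 98 mm tall
Things that resemble listed ones, but are neither listed nor needed, are in the scene too. Leave any purple or turquoise look-alike of the cap_b alone.

How it is judged:
By the outcome, as a careful person would: the job done as asked, in the order asked, and still so for the second after the job is handed in, while the arm keeps its last pose, push and grip.
It also fails if it takes over 51 s, if anything falls off the work surface, if the arm or the gripper's body presses on something with over 40 N, if the wrist force passes 120 N, or if a joint passes its speed limit or range.

ROBOT

A 6-joint arm with a two-finger parallel gripper is mounted at the origin on the work surface. World frame = base frame: x ahead of the robot, y to its left, z up, the work surface at z = 0. Lengths are in mm, angles in rad, forces in N, time in s.
With the tool pointing down it reaches from about 350 to 875 mm from the base axis. Payload 4.2 kg.
Tool frame: the origin (TCP) lies at the very end of the fingers, on their centre line; the grasp point (between the pads) lies arm.grip_depth behind it (arm.grip_depth is the distance from the TCP to the grasp point, in mm); x points along the fingers, y is the direction in which the jaws open and shut, and the axes are right-handed (so a half turn about x gives the same grasp; the last joint's range is limited). The gripper opens to 85 mm and grips with 20 to 120 N. Pads are 22 mm wide; open, the fingers measure 114 mm over their backs; the gripper's body (76 mm by 85 mm) begins 54 mm behind the grasp point. The pads swing forward as they close: fully open they stand 13 mm farther back than shut.
Start: joints at [1.43, 0.385, 0.008, 0, -1.194, -0.259], TCP at [243.238, 575.703, 231.312] pointing down, gripper open.
Joint ranges: [-3.14, 3.14], [-1.21, 2.06], [-1.07, 1.41], [-3.16, 2.05], [-2.99, -0.16], [-3.1, 3.1]. Speed limits (rad/s): [2.79, 2.79, 3.14, 3.14, 3.14, 3.14].

INTERFACE

Orientations are given as a unit quaternion [x, y, z, w].
In Python, from bench import arm, get_image, models gives the robot as it stands.
- The arm moves only by the tool arm_command, never from a script. Its argument "rows" is a list of rows, each an object of numbers: "dx", "dy", "dz": the shift along the tool's x, y, z in m; "wx", "wy", "wz": the turn, a rotation vector about the tool's x, y, z in degrees; "gripper": the closure, from -1 (fully open) to 1 (shut). A call has exactly 8 rows; each row is the pose to reach, as a shift and turn from the pose measured when the call began, along the tool's axes at that moment; what a row does not reach only later rows make up. A row lasts 1/10 s, in which the tool goes at most 50 mm and 8.59 degrees, less where a joint would pass 70% of its speed; a pose out of reach is approached as far as the arm can. A call with a gripper value outside its range is refused whole. The fingers move at their own pace and stop on an object; the grip force is fixed at half the most. Time passes only in rows, so rows that repeat a pose let the fingers close, or fill a call up. It gives the time, the measured TCP pose, the force and the opening at its end, in the units of the state.
- arm.read_state(): the state, without advancing time (a new reading comes with each control period).
- get_image(name): name is "scene" or "top" or "wrist"; returns a dict with "img" (420x560x3 uint8, red, green, blue), "K" (3x3 intrinsics, pixels), "rvec" (rotation vector, rad) and "tvec" (3), from world to camera coordinates, as OpenCV has them; the wrist camera has in their place "T_tool_cam" (4x4, takes a point from camera to tool coordinates, whose origin is the TCP and whose axes are the tool frame's). Camera axes: x right, y down, z forward; pixel columns grow to the right and rows downward; lengths in mm; the calibration is good to about 2 mm. The wrist camera is an equidistant fisheye: a pixel r from the principal point sees the ray r / f radians off the axis. A picture is of the moment at which its call begins: read the wrist's pose just before it. There is no depth.
- arm.job_done(): hands the job in, once; it reports no verdict.
Trained networks look in the newest picture that a camera, given by its name, has taken for a name from the list of things; names that differ only in an ending like _2 or _b are one class to them, and where a whole thing is asked for, a point or a joint stands for the part that bears it (a point fixed in the world has none). Each returns a list of dicts, best first, with "conf" (0 to 1); they miss things now and then, are a little off and sometimes report something else, mostly with a low value. They report only what shows in the picture. A call takes as long as a camera call. They do not tell look-alikes from the thing itself.
- models.cut_out(camera, query): "mask" (420x560 bool, what is visible of it) and "extent" ([left, top, right, bottom] in pixels, round what is visible of it).
The state is a dict: "clock": time; "joints": joint angles; "joint_vel": joint speeds; "joint_efforts": joint torques, N m; "position": TCP position; "ee_rot": TCP orientation; "contact_force": force on the tool from outside, world axes, zero at the start; "wrist_torque": the same for the moment, N m; "gripper_width": finger opening in mm.
Only numpy, scipy, OpenCV 4.12 (cv2) and the standard library are available. Lean on these libraries where they do the work, as an engineer would, in place of code of your own. Each camera call takes 0.05 s, during which the arm holds its last target.

## Working session

There is one attempt and no reset: what is moved stays moved. The work goes in short steps, Python scripts to look and compute and a tool call to move; the robot and the scene stay as the last step left them, time stands still between calls to the robot, and variables do not carry over. Pictures are saved under pics/ and viewed, and the job is handed in when it is done.

Besides the shell and the picture viewer there is one more tool, called after "Emit:" by a JSON object that holds its "op" and its "data". arm_command: Moves the arm, as the interface text tells. Its arguments: {"type":"object","properties":{"rows":{"type":"array"}},"required":["rows"]}

```bash
ls; mkdir -p pics
cat > h.py <<'E'
import numpy as np,cv2
from bench import arm,get_image,models
from scipy.spatial.transform import Rotation as R
def save(name,fn):
    d=get_image(name); cv2.imwrite('pics/'+fn,d['img'][:,:,::-1]); return d
E
python3 - <<'E'
from h import *
s=arm.read_state(); print(s, arm.grip_depth)
for n in ['scene','top','wrist']:
    d=save(n,n+'0.png'); print(n,{k:v for k,v in d.items() if k!='img'})
E
```

```text
pics
{'clock': 0.0, 'joints': array([ 1.42959036e+00,  3.85546647e-01,  6.61938757e-03, -4.85344623e-04,
       -1.19398444e+00, -2.58597549e-01]), 'joint_vel': array([-0.00122906,  0.00031905,  0.00129212,  0.00015603, -0.00097373,
       -0.00049826]), 'joint_efforts': array([ 1.18432778e-03, -3.92282474e+01,  1.88405067e+01,  4.18628007e+00,
       -4.67404825e-03,  6.70877327e-06]), 'position': array([243.03380471, 575.18033179, 230.22706342]), 'ee_rot': array([-0.6928972 ,  0.14123028,  0.69312788,  0.13971835]), 'contact_force': array([0.36137248, 0.12179252, 0.13809012]), 'wrist_torque': array([-0.03898971, -0.02274824, -0.02275889]), 'gripper_width': 85.30758250988379} 18.700000000000003
scene {'K': array([[476.10088955,   0.        , 284.89712227],
       [  0.        , 476.10088955, 208.65574502],
       [  0.        ,   0.        ,   1.        ]]), 'rvec': array([ 1.22599633,  2.23364442, -0.98140307]), 'tvec': array([ 312.84401964, -207.16119988, 1925.85621281])}
top {'K': array([[477.70331167,   0.        , 279.36327973],
       [  0.        , 477.70331167, 209.06039317],
       [  0.        ,   0.        ,   1.        ]]), 'rvec': array([ 2.13467984, -2.17240158,  0.14946713]), 'tvec': array([ -10.78282336,  594.36922013, 1385.00464133])}
wrist {'K': array([[325.1922621 ,   0.        , 279.40016009],
       [  0.        , 325.1922621 , 213.47849424],
       [  0.        ,   0.        ,   1.        ]]), 'T_tool_cam': array([[-7.75551034e-04, -3.09379097e-01,  9.50938470e-01,
        -1.42194557e+02],
       [ 9.99999109e-01,  7.93443390e-04,  1.07370264e-03,
         6.64576910e-01],
       [-1.08669699e-03,  9.50938455e-01,  3.09378206e-01,
        -8.07500073e+01],
       [ 0.00000000e+00,  0.00000000e+00,  0.00000000e+00,
         1.00000000e+00]])}
```

View pics/scene0.png

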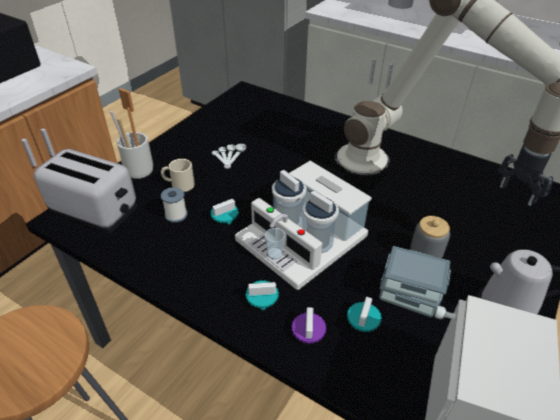

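View pics/top0.png

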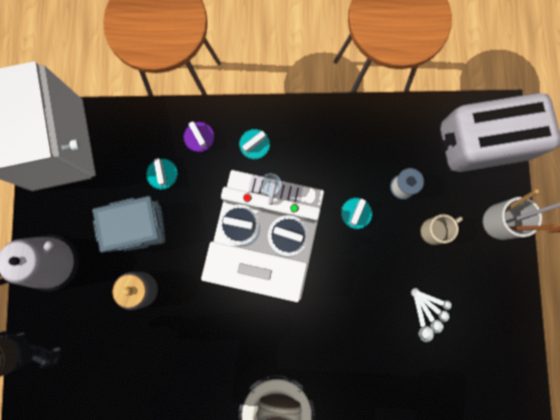

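View pics/wrist0.png

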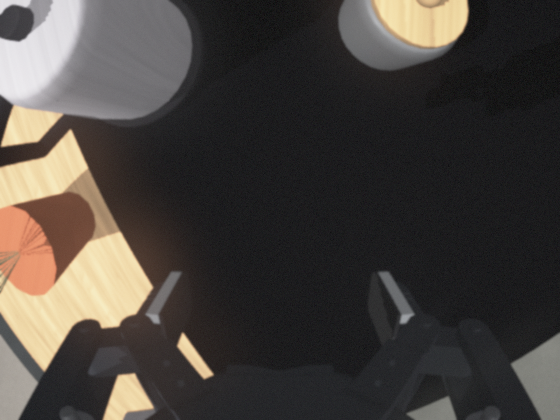

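The red lamp is at (247,197) in the top view, in front of the left cap at (238,225). The green lamp is at (294,208), in front of the right cap at (288,236). Next I locate the caps.

```bash
cat >> h.py <<'E'
def ray_plane(d,uv,z):
    Rm=cv2.Rodrigues(d['rvec'])[0]; c=-Rm.T@d['tvec']
    r=Rm.T@np.linalg.inv(d['K'])@np.array([uv[0],uv[1],1.])
    return c+r*(z-c[2])/r[2]
def proj(d,P):
    p,_=cv2.projectPoints(np.array(P,float).reshape(-1,3),d['rvec'],d['tvec'],d['K'],None); return p[:,0]
E
python3 - <<'E'
from h import *
for cam in ['top','scene']:
    d=get_image(cam)
    for q,z in [('cap_a',None),('cap_a_wing',None),('bowl_a',None),('lamp_red_top',136),('lamp_green_top',136),('purifier',None),('bowl_a_mouth',None)]:
        for o in models.cut_out(cam,q):
            m=o['mask']; v,u=np.nonzero(m); c=(u.mean(),v.mean())
            print(cam,q,round(o['conf'],2),o['extent'],np.round(c,1),m.sum(), np.round(ray_plane(d,c,z or 195),1))
d=get_image('top')
big=cv2.resize(d['img'][160:310,190:340],(750,750)[:2],interpolation=cv2.INTER_CUBIC)
cv2.imwrite('pics/topz.png',cv2.resize(big,(600,600))[:,:,::-1])
d=get_image('scene')
cv2.imwrite('pics/scz.png',cv2.resize(d['img'][150:290,230:380],(640,597),interpolation=cv2.INTER_CUBIC)[:,:,::-1])
E
```

```text
top cap_a 0.97 [148.7, 155.6, 178.3, 189.4] [161.9 173.7] 739 [674.2 292.9 195. ]
top cap_a 0.85 [239.3, 128.7, 269.6, 159.2] [254.8 144.2] 707 [751.2  43.1 195. ]
top cap_a 0.82 [185.8, 122.3, 213.6, 152.6] [198.6 137. ] 678 [773.8 194.9 195. ]
top cap_a 0.79 [221.4, 206.6, 254.8, 239.7] [238.5 224.1] 947 [534.9  88.4 195. ]
top cap_a 0.75 [272.1, 217.3, 305.5, 254.1] [287.9 235.7] 880 [501.8 -41.6 195. ]
top cap_a 0.63 [343.4, 200.7, 373.1, 228.5] [356.1 213.3] 752 [ 558.1 -223.8  195. ]
top cap_a_wing 0.95 [268.3, 218.1, 303.2, 252.5] [288.1 235.3] 894 [503.1 -42.3 195. ]
top cap_a_wing 0.71 [134.7, 202.8, 163.3, 253.0] [156.8 229.5] 293 [524.2 304.1 195. ]
top bowl_a 0.68 [268.4, 218.2, 308.6, 255.8] [287.7 237.1] 345 [498.3 -41.1 195. ]
top bowl_a 0.68 [219.6, 208.4, 263.2, 246.5] [245.7 231.6] 407 [514.6  69.4 195. ]
top lamp_red_top 0.63 [424.4, 216.2, 459.4, 247.0] [439.8 229.5] 895 [ 516.3 -463.7  136. ]
top lamp_red_top 0.51 [243.7, 194.3, 252.8, 205.9] [247.  197.9] 36 [614.   69.1 136. ]
top lamp_red_top 0.48 [392.6, 168.0, 427.1, 199.3] [406.7 183.5] 752 [ 647.3 -378.9  
[... 1140 characters left out ...]
wl_a 0.78 [274.2, 185.9, 305.6, 226.3] [289.8 205.9] 785 [600.9  19.9 195. ]
scene bowl_a 0.75 [303.8, 213.1, 340.2, 251.7] [320.9 229.2] 786 [636.7 144.1 195. ]
scene bowl_a 0.43 [267.4, 224.7, 284.1, 257.6] [274.5 242.6] 475 [751.2  63.3 195. ]
scene lamp_red_top 0.4 [298.1, 229.5, 307.3, 237.4] [300.5 231.6] 30 [623.6  72.8 136. ]
scene lamp_green_top 0.29 [211.7, 143.0, 244.2, 170.2] [230.4 153.5] 332 [ 419.8 -338.6  136. ]
scene purifier 0.63 [235.0, 164.8, 372.7, 290.2] [307.2 227.4] 6910 [651.7 108.5 195. ]
scene purifier 0.33 [167.6, 159.0, 193.1, 189.8] [180.8 174.3] 594 [ 661.7 -348.2  195. ]
scene bowl_a_mouth 0.83 [273.2, 187.3, 307.1, 226.7] [289.3 205.5] 708 [600.1  17.7 195. ]
```

View pics/topz.png

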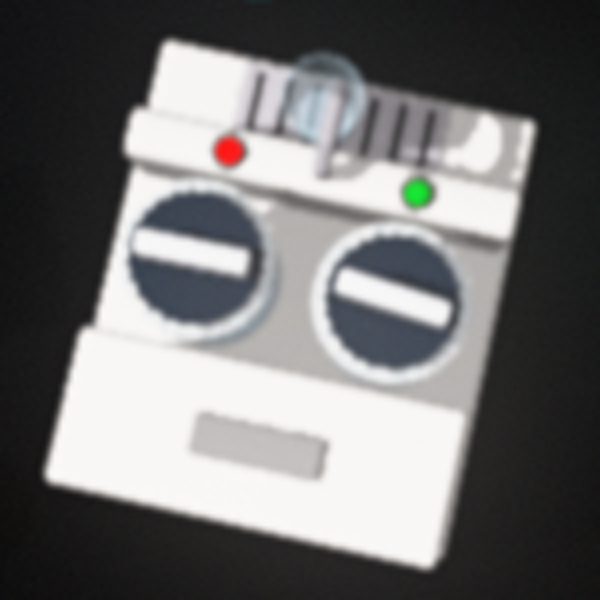

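View pics/scz.png

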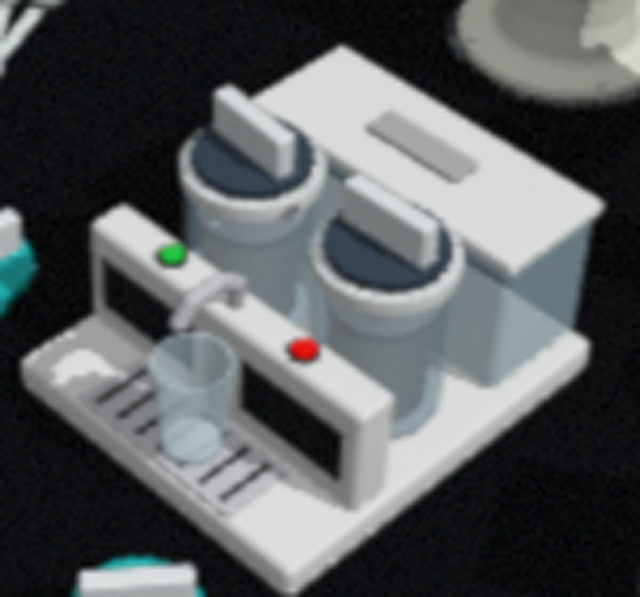

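```bash
cat > wing.py <<'E'
from h import *
def wing(d,m,z=221):
    g=d['img'].astype(float); v,u=np.nonzero(m)
    er=cv2.erode(m.astype(np.uint8),np.ones((3,3)))>0
    br=(g.min(2)>130)&er
    n,l,st,ce=cv2.connectedComponentsWithStats(br.astype(np.uint8))
    k=1+np.argmax(st[1:,4]); V,U=np.nonzero(l==k)
    return U,V
E
python3 - <<'E'
from wing import *
d=get_image('top')
for o in models.cut_out('top','cap_a'):
    c=np.array(o['extent']).reshape(2,2).mean(0)
    if not(220<c[0]<310 and c[1]>200): continue
    U,V=wing(d,o['mask'])
    P=np.array([ray_plane(d,(a,b),221)[:2] for a,b in zip(U,V)])
    w,vec=np.linalg.eigh(np.cov(P.T)); ax=vec[:,1]
    Q=(P-P.mean(0))@vec
    print(c,len(U),np.round(P.mean(0),1),'wing ang',np.degrees(np.arctan2(ax[1],ax[0])),np.ptp(Q,axis=0))
Rr,G=ray_plane(d,(247,197.3),136),ray_plane(d,(293.8,208),136)
print(Rr,G,np.degrees(np.arctan2(*(Rr-G)[1::-1])),np.linalg.norm(Rr-G))
s=arm.read_state(); M=R.from_quat(s['ee_rot']).as_matrix(); print(np.round(M,3))
E
```

```text
[240.45 224.45] 215 [535.9  88. ] wing ang 77.20767477861303 [19.6091199 74.3619509]
[287.75 235.65] 225 [504.3 -40.9] wing ang 71.0646421807008 [20.03504207 76.76752848]
[615.76813625  68.98391799 136.        ] [583.38783905 -60.89154249 136.        ] 76.00053661452847 133.85110713858373
[[ 0.    -0.389 -0.921]
 [-0.    -0.921  0.389]
 [-1.     0.    -0.   ]]
```

Emit:
{"op": "arm_command", "data": {"rows": [{"dx": -0.05, "dy": 0, "dz": 0, "wx": 0, "gripper": -1}, {"dx": -0.09, "dy": 0.02, "dz": -0.03, "wx": 6, "gripper": -1}, {"dx": -0.1, "dy": 0.045, "dz": -0.062, "wx": 12, "gripper": -1}, {"dx": -0.1, "dy": 0.07, "dz": -0.1, "wx": 18, "gripper": -1}, {"dx": -0.1, "dy": 0.1, "dz": -0.135, "wx": 24, "gripper": -1}, {"dx": -0.1, "dy": 0.125, "dz": -0.17, "wx": 31, "gripper": -1}, {"dx": -0.1, "dy": 0.15, "dz": -0.21, "wx": 38, "gripper": -1}, {"dx": -0.1, "dy": 0.18, "dz": -0.25, "wx": 45, "gripper": -1}]}}

```text
validation failed for argument at $.ro...
```

```bash
cat > go.py <<'E'
from h import *
import sys
# target x y z yaw(deg of tool y)
def go(x,y,z,yaw):
    s=arm.read_state(); M=R.from_quat(s['ee_rot']).as_matrix()
    c,n=np.cos(np.radians(yaw)),np.sin(np.radians(yaw))
    T=np.array([[0,0,-1.],[c,n,0]]); T=np.vstack([T,np.cross(T[0],T[1])]).T
    print('t',round(s['clock'],2),'p',np.round(s['position'],1),'yaw',round(np.degrees(np.arctan2(M[1,1],M[0,1])),2),'j',np.round(s['joints'],2),'F',np.round(s['contact_force'],1),'Tq',np.round(s['wrist_torque'],2),'w',round(s['gripper_width'],1))
    print('d(m)',np.round(M.T@(np.array([x,y,z])-s['position'])/1000,4),'rot',np.round(R.from_matrix(M.T@T).as_rotvec(degrees=True),2))
if __name__=='__main__': go(*map(float,sys.argv[1:5]))
E
python3 go.py 536 88 330 167
```

```text
t 1.15 p [243.3 575.7 231.3] yaw -112.91 j [ 1.43  0.38  0.01  0.   -1.19 -0.26] F [ 0.8  0.3 -0.2] Tq [ 0.08 -0.01 -0.01] w 85.3
d(m) [-0.0987  0.3353 -0.4595] rot [80.09 -0.    0.  ]
```

Emit:
{"op": "arm_command", "data": {"rows": [{"dx": -0.05, "dy": 0, "dz": 0, "wx": 0, "wy": 0, "wz": 0, "gripper": -1}, {"dx": -0.09, "dy": 0.02, "dz": -0.03, "wx": 6, "wy": 0, "wz": 0, "gripper": -1}, {"dx": -0.1, "dy": 0.045, "dz": -0.062, "wx": 12, "wy": 0, "wz": 0, "gripper": -1}, {"dx": -0.1, "dy": 0.07, "dz": -0.1, "wx": 18, "wy": 0, "wz": 0, "gripper": -1}, {"dx": -0.1, "dy": 0.1, "dz": -0.135, "wx": 24, "wy": 0, "wz": 0, "gripper": -1}, {"dx": -0.1, "dy": 0.125, "dz": -0.17, "wx": 31, "wy": 0, "wz": 0, "gripper": -1}, {"dx": -0.1, "dy": 0.15, "dz": -0.21, "wx": 38, "wy": 0, "wz": 0, "gripper": -1}, {"dx": -0.1, "dy": 0.18, "dz": -0.25, "wx": 45, "wy": 0, "wz": 0, "gripper": -1}]}}

```text
clock: 1.95
position: [404.1, 311.2, 331.6]
ee_rot: [0.586, -0.396, -0.586, -0.396]
contact_force: [0.5, -0.2, 0.9]
gripper_width: 85.5
```

```bash
python3 go.py 536 88 330 167
```

```text
t 1.95 p [404.1 311.2 331.6] yaw -158.15 j [ 0.97  0.13 -0.09  0.   -1.35 -0.59] F [ 0.5 -0.2  0.9] Tq [ 0.   -0.11 -0.01] w 85.5
d(m) [ 0.0015 -0.0393 -0.2562] rot [3.485e+01 3.000e-02 3.000e-02]
```

Emit:
{"op": "arm_command", "data": {"rows": [{"dx": 0, "dy": -0.006, "dz": -0.045, "wx": 6, "wy": 0, "wz": 0, "gripper": -1}, {"dx": 0, "dy": -0.014, "dz": -0.09, "wx": 12, "wy": 0, "wz": 0, "gripper": -1}, {"dx": 0, "dy": -0.02, "dz": -0.135, "wx": 18, "wy": 0, "wz": 0, "gripper": -1}, {"dx": 0, "dy": -0.028, "dz": -0.18, "wx": 24, "wy": 0, "wz": 0, "gripper": -1}, {"dx": 0, "dy": -0.034, "dz": -0.225, "wx": 30, "wy": 0, "wz": 0, "gripper": -1}, {"dx": 0.001, "dy": -0.039, "dz": -0.256, "wx": 34.8, "wy": 0, "wz": 0, "gripper": -1}, {"dx": 0.001, "dy": -0.039, "dz": -0.256, "wx": 34.8, "wy": 0, "wz": 0, "gripper": -1}, {"dx": 0.001, "dy": -0.039, "dz": -0.256, "wx": 34.8, "wy": 0, "wz": 0, "gripper": -1}]}}

```text
clock: 2.75
position: [535.7, 87.5, 330.3]
ee_rot: [-0.44, 0.553, 0.44, 0.554]
contact_force: [0.1, 0.3, -0.4]
gripper_width: 85.4
```

```bash
python3 go.py 536 88 330 167
python3 - <<'E'
from h import *
s=arm.read_state(); d=save('wrist','w1.png'); 
M=R.from_quat(s['ee_rot']).as_matrix(); T=d['T_tool_cam']; K=d['K']
np.savez('w1.npz',img=d['img'],M=M,p=s['position'],T=T,K=K)
save('top','t1.png')
E
```

```text
t 2.75 p [535.7  87.5 330.3] yaw 166.99 j [ 0.46  0.19 -0.02 -0.   -1.36 -0.69] F [ 0.1  0.3 -0.4] Tq [ 0.03  0.06 -0.03] w 85.4
d(m) [ 0.0003 -0.0002  0.0006] rot [-0.01  0.04 -0.01]
```

View pics/w1.png

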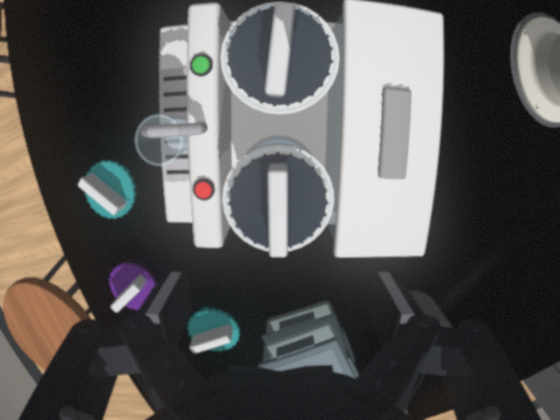

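The wrist view shows the wing as a vertical bar from (278,165) to (279,255), parallel to the jaws' pads and centred between them. I'll measure its position precisely.

Run:
```python
from h import *
f=np.load('w1.npz'); img,M,p,T,K=[f[k] for k in ['img','M','p','T','K']]
def wp(u,v,z):
    x,y=u-K[0,2],v-K[1,2]; r=np.hypot(x,y); th=r/K[0,0]
    ray=np.array([x/r*np.sin(th),y/r*np.sin(th),np.cos(th)])
    c=M@T[:3,3]+p; dr=M@T[:3,:3]@ray
    return c+dr*(z-c[2])/dr[2]
for cap in models.cut_out('wrist','cap_a'):
    m=cap['mask']; e=cap['extent']
    if not (220<(e[0]+e[2])/2<340 and e[3]<270): continue
    print(e,cap['conf'])
    # dark plate: fit ellipse-> project dark pixels onto plate top z=185
    g=img.astype(int)
    mm=cv2.dilate(m.astype(np.uint8),np.ones((3,3)))>0
    dark=(g.max(2)<110)&mm
    hull=cv2.convexHull(np.argwhere(dark)[:,::-1].astype(np.int32))[:,0]
    H=np.array([wp(a,b,185)[:2] for a,b in hull]);
    A=np.c_[2*H,np.ones(len(H))]; sol=np.linalg.lstsq(A,(H**2).sum(1),rcond=None)[0]
    print('plate centre',sol[:2],'r',np.sqrt(sol[2]+(sol[:2]**2).sum()))
    hm=np.zeros(m.shape,np.uint8); cv2.fillConvexPoly(hm,hull,1); hm=cv2.dilate(hm,np.ones((3,3)))
    br=((g.min(2)>205)&(hm>0)).astype(np.uint8)
    n,l,st,ce=cv2.connectedComponentsWithStats(br); k=1+np.argmax(st[1:,4])
    V,U=np.nonzero(l==k); P=np.array([wp(a,b,221)[:2] for a,b in zip(U,V)])
    rect=cv2.minAreaRect(P.astype(np.float32)); b=cv2.boxPoints(rect)
    w,vec=np.linalg.eigh(np.cov(P.T)); ax=vec[:,1]; ax*=np.sign(ax[1])
    print('wing c',P.mean(0),rect,'ang',np.degrees(np.arctan2(ax[1],ax[0])),len(U))
for u,v in [(203,189),(200,65)]: print(wp(u,v,136))
```

```text
[228.9, 151.7, 328.8, 257.7] 0.64
plate centre [540.04755654  92.19369725] r 47.2444070199279
wing c [538.4432879   88.91808696] ((538.9154663085938, 90.18522644042969), (70.76342010498047, 11.996160507202148), 77.36109924316406) ang 77.32822827551394 1254
[224.3, 0.1, 333.0, 105.8] 0.57
plate centre [506.90069966 -42.28725556] r 45.69552027743574
wing c [510.93368988 -30.42338235] ((509.4669189453125, -33.51008224487305), (59.11827850341797, 12.210025787353516), 70.72885131835938) ang 72.96752175521056 1054
[617.8325092   69.90895532 136.        ]
[586.99672682 -59.22332403 136.        ]
```

```bash
python3 go.py 537 89 192.5 167.3
```

```text
t 2.9 p [535.3  88.9 330.7] yaw 167.16 j [ 0.46  0.19 -0.02 -0.   -1.36 -0.69] F [-0.2 -0.1 -0.2] Tq [ 0.01 -0.02  0.  ] w 85.5
d(m) [ 0.1382 -0.0016  0.0003] rot [-0.14  0.06  0.04]
```

Emit:
{"op": "arm_command", "data": {"rows": [{"dx": 0.03, "dy": -0.001, "dz": 0.0005, "wx": 0, "wy": 0, "wz": 0, "gripper": -1}, {"dx": 0.06, "dy": -0.0015, "dz": 0.0005, "wx": 0, "wy": 0, "wz": 0, "gripper": -1}, {"dx": 0.09, "dy": -0.0015, "dz": 0.0005, "wx": 0, "wy": 0, "wz": 0, "gripper": -1}, {"dx": 0.11, "dy": -0.0015, "dz": 0.0005, "wx": 0, "wy": 0, "wz": 0, "gripper": -1}, {"dx": 0.125, "dy": -0.0015, "dz": 0.0005, "wx": 0, "wy": 0, "wz": 0, "gripper": -1}, {"dx": 0.132, "dy": -0.0015, "dz": 0.0005, "wx": 0, "wy": 0, "wz": 0, "gripper": -1}, {"dx": 0.138, "dy": -0.0015, "dz": 0.0005, "wx": 0, "wy": 0, "wz": 0, "gripper": -1}, {"dx": 0.138, "dy": -0.0015, "dz": 0.0005, "wx": 0, "wy": 0, "wz": 0, "gripper": -1}]}}

```text
clock: 3.7
position: [536.7, 89.7, 192.6]
ee_rot: [-0.441, 0.552, 0.441, 0.553]
contact_force: [0.8, 0.1, -0.3]
gripper_width: 85.3
```

```bash
python3 go.py 537 89 192.5 167.3
python3 - <<'E'
from h import *
save('wrist','w2.png')
E
```

```text
t 3.7 p [536.7  89.7 192.6] yaw 167.21 j [ 0.46  0.28 -0.25 -0.   -1.04 -0.69] F [ 0.8  0.1 -0.3] Tq [-0.01 -0.01  0.  ] w 85.3
d(m) [ 0.0001 -0.0004 -0.0006] rot [-0.09  0.05  0.02]
```

View pics/w2.png

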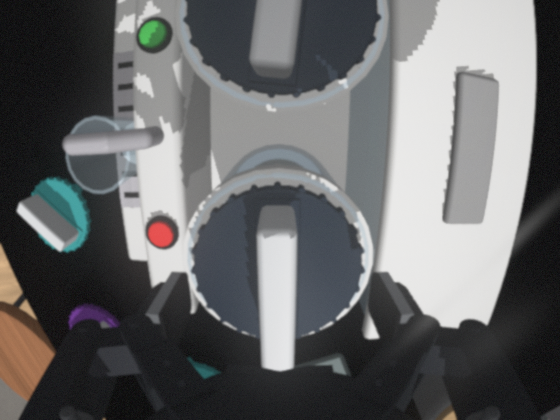

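The wing (x≈277) sits centred between the open pads (x≈165 and 393). Closing.

Emit:
{"op": "arm_command", "data": {"rows": [{"dx": 0, "dy": 0, "dz": 0, "wx": 0, "wy": 0, "wz": 0, "gripper": 0}, {"dx": 0, "dy": 0, "dz": 0, "wx": 0, "wy": 0, "wz": 0, "gripper": 1}, {"dx": 0, "dy": 0, "dz": 0, "wx": 0, "wy": 0, "wz": 0, "gripper": 1}, {"dx": 0, "dy": 0, "dz": 0, "wx": 0, "wy": 0, "wz": 0, "gripper": 1}, {"dx": 0, "dy": 0, "dz": 0, "wx": 0, "wy": 0, "wz": 0, "gripper": 1}, {"dx": 0, "dy": 0, "dz": 0, "wx": 0, "wy": 0, "wz": 0, "gripper": 1}, {"dx": 0, "dy": 0, "dz": 0, "wx": 0, "wy": 0, "wz": 0, "gripper": 1}, {"dx": 0, "dy": 0, "dz": 0, "wx": 0, "wy": 0, "wz": 0, "gripper": 1}]}}

```text
clock: 4.55
position: [537.4, 89.6, 193.5]
ee_rot: [-0.441, 0.552, 0.441, 0.553]
contact_force: [0.1, 0.1, 3.4]
gripper_width: 15.0
```

```bash
python3 go.py 537 89 192.5 167.3
python3 - <<'E'
from h import *
save('wrist','w3.png')
E
```

```text
t 4.55 p [537.4  89.6 193.5] yaw 167.21 j [ 0.46  0.28 -0.25  0.   -1.04 -0.69] F [0.1 0.1 3.4] Tq [0.04 0.11 0.03] w 15.0
d(m) [ 0.001   0.0002 -0.0007] rot [-0.09  0.09  0.11]
```

View pics/w3.png

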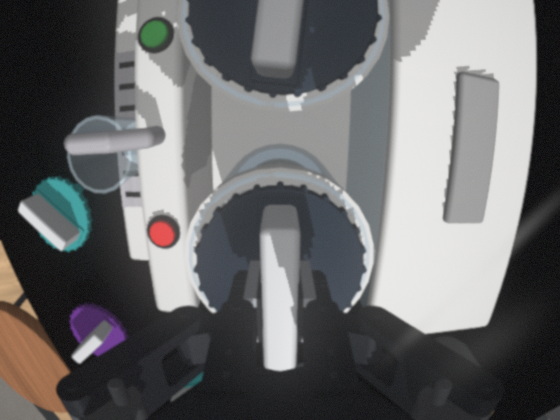

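Emit:
{"op": "arm_command", "data": {"rows": [{"dx": 0, "dy": 0, "dz": 0, "wx": 1, "wy": 0, "wz": 0, "gripper": 1}, {"dx": 0, "dy": 0, "dz": 0, "wx": 2.5, "wy": 0, "wz": 0, "gripper": 1}, {"dx": 0, "dy": 0, "dz": 0, "wx": 4, "wy": 0, "wz": 0, "gripper": 1}, {"dx": 0, "dy": 0, "dz": 0, "wx": 5.5, "wy": 0, "wz": 0, "gripper": 1}, {"dx": 0, "dy": 0, "dz": 0, "wx": 7, "wy": 0, "wz": 0, "gripper": 1}, {"dx": 0, "dy": 0, "dz": 0, "wx": 8, "wy": 0, "wz": 0, "gripper": 1}, {"dx": 0, "dy": 0, "dz": 0, "wx": 8.5, "wy": 0, "wz": 0, "gripper": 1}, {"dx": 0, "dy": 0, "dz": 0, "wx": 8.5, "wy": 0, "wz": 0, "gripper": 1}]}}

```text
clock: 5.4
position: [537.4, 89.7, 193.5]
ee_rot: [-0.399, 0.583, 0.399, 0.585]
contact_force: [-0.1, -0.3, 3.3]
gripper_width: 15.0
```

```bash
python3 go.py 537 89 192.5 167.3
```

```text
t 5.4 p [537.4  89.7 193.5] yaw 158.68 j [ 0.46  0.28 -0.25 -0.   -1.04 -0.84] F [-0.1 -0.3  3.3] Tq [0.02 0.14 0.  ] w 15.0
d(m) [ 0.001   0.0001 -0.0008] rot [-8.62  0.11  0.11]
```

Torque is zero so far. I'll go on past the 11° mark.

Emit:
{"op": "arm_command", "data": {"rows": [{"dx": 0, "dy": 0, "dz": 0, "wx": 0.5, "wy": 0, "wz": 0, "gripper": 1}, {"dx": 0, "dy": 0, "dz": 0, "wx": 1, "wy": 0, "wz": 0, "gripper": 1}, {"dx": 0, "dy": 0, "dz": 0, "wx": 1.5, "wy": 0, "wz": 0, "gripper": 1}, {"dx": 0, "dy": 0, "dz": 0, "wx": 2, "wy": 0, "wz": 0, "gripper": 1}, {"dx": 0, "dy": 0, "dz": 0, "wx": 2.5, "wy": 0, "wz": 0, "gripper": 1}, {"dx": 0, "dy": 0, "dz": 0, "wx": 3, "wy": 0, "wz": 0, "gripper": 1}, {"dx": 0, "dy": 0, "dz": 0, "wx": 3.5, "wy": 0, "wz": 0, "gripper": 1}, {"dx": 0, "dy": 0, "dz": 0, "wx": 3.5, "wy": 0, "wz": 0, "gripper": 1}]}}

```text
clock: 6.2
position: [537.4, 89.7, 193.6]
ee_rot: [-0.381, 0.595, 0.381, 0.597]
contact_force: [-0.7, 0.2, 2.3]
gripper_width: 15.1
```

```bash
python3 go.py 537 89 192.5 167.3
```

```text
t 6.2 p [537.4  89.7 193.6] yaw 155.15 j [ 0.46  0.28 -0.25 -0.   -1.04 -0.9 ] F [-0.7  0.2  2.3] Tq [-0.02  0.12 -0.03] w 15.1
d(m) [ 0.0011  0.0001 -0.0008] rot [-12.15   0.11   0.11]
```

Emit:
{"op": "arm_command", "data": {"rows": [{"dx": 0, "dy": 0, "dz": 0, "wx": 0.5, "wy": 0, "wz": 0, "gripper": 1}, {"dx": 0, "dy": 0, "dz": 0, "wx": 1, "wy": 0, "wz": 0, "gripper": 1}, {"dx": 0, "dy": 0, "dz": 0, "wx": 1.5, "wy": 0, "wz": 0, "gripper": 1}, {"dx": 0, "dy": 0, "dz": 0, "wx": 2, "wy": 0, "wz": 0, "gripper": 1}, {"dx": 0, "dy": 0, "dz": 0, "wx": 2.5, "wy": 0, "wz": 0, "gripper": 1}, {"dx": 0, "dy": 0, "dz": 0, "wx": 3, "wy": 0, "wz": 0, "gripper": 1}, {"dx": 0, "dy": 0, "dz": 0, "wx": 3.5, "wy": 0, "wz": 0, "gripper": 1}, {"dx": 0, "dy": 0, "dz": 0, "wx": 3.5, "wy": 0, "wz": 0, "gripper": 1}]}}

```text
clock: 7.0
position: [537.4, 89.7, 193.6]
ee_rot: [-0.362, 0.606, 0.362, 0.608]
contact_force: [0.1, -0.7, 1.4]
gripper_width: 15.1
```

```bash
python3 go.py 537 89 192.5 167.3
```

```text
t 7.0 p [537.4  89.7 193.6] yaw 151.62 j [ 0.46  0.28 -0.25 -0.   -1.04 -0.96] F [ 0.1 -0.7  1.4] Tq [-0.02  0.08 -0.04] w 15.1
d(m) [ 0.0011  0.     -0.0008] rot [-15.68   0.12   0.1 ]
```

Clockwise gives: 15.7° turned with almost no torque. I continue clockwise.

Emit:
{"op": "arm_command", "data": {"rows": [{"dx": 0, "dy": 0, "dz": 0, "wx": 3, "wy": 0, "wz": 0, "gripper": 1}, {"dx": 0, "dy": 0, "dz": 0, "wx": 6, "wy": 0, "wz": 0, "gripper": 1}, {"dx": 0, "dy": 0, "dz": 0, "wx": 9, "wy": 0, "wz": 0, "gripper": 1}, {"dx": 0, "dy": 0, "dz": 0, "wx": 12, "wy": 0, "wz": 0, "gripper": 1}, {"dx": 0, "dy": 0, "dz": 0, "wx": 15, "wy": 0, "wz": 0, "gripper": 1}, {"dx": 0, "dy": 0, "dz": 0, "wx": 18, "wy": 0, "wz": 0, "gripper": 1}, {"dx": 0, "dy": 0, "dz": 0, "wx": 20, "wy": 0, "wz": 0, "gripper": 1}, {"dx": 0, "dy": 0, "dz": 0, "wx": 21, "wy": 0, "wz": 0, "gripper": 1}]}}

```text
clock: 7.8
position: [537.5, 89.7, 193.5]
ee_rot: [-0.245, 0.662, 0.245, 0.664]
contact_force: [0.0, 0.5, 1.2]
gripper_width: 15.1
```

```bash
python3 go.py 537 89 192.5 167.3
python3 - <<'E'
from h import *
save('wrist','w4.png')
E
```

```text
t 7.8 p [537.5  89.7 193.5] yaw 130.57 j [ 0.46  0.28 -0.25  0.   -1.04 -1.33] F [0.  0.5 1.2] Tq [-0.17 -0.07  0.03] w 15.1
d(m) [ 0.001  -0.0002 -0.0008] rot [-36.73   0.14   0.09]
```

View pics/w4.png

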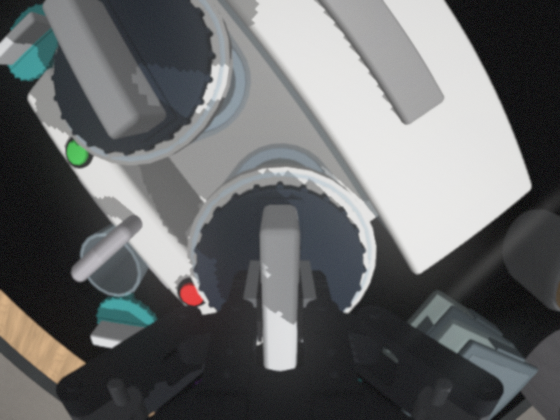

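The wing has turned with the gripper (bar still vertical at x≈280). I continue, slowing toward the stop.

Emit:
{"op": "arm_command", "data": {"rows": [{"dx": 0, "dy": 0, "dz": 0, "wx": 3, "wy": 0, "wz": 0, "gripper": 1}, {"dx": 0, "dy": 0, "dz": 0, "wx": 7, "wy": 0, "wz": 0, "gripper": 1}, {"dx": 0, "dy": 0, "dz": 0, "wx": 11, "wy": 0, "wz": 0, "gripper": 1}, {"dx": 0, "dy": 0, "dz": 0, "wx": 15, "wy": 0, "wz": 0, "gripper": 1}, {"dx": 0, "dy": 0, "dz": 0, "wx": 19, "wy": 0, "wz": 0, "gripper": 1}, {"dx": 0, "dy": 0, "dz": 0, "wx": 22, "wy": 0, "wz": 0, "gripper": 1}, {"dx": 0, "dy": 0, "dz": 0, "wx": 25, "wy": 0, "wz": 0, "gripper": 1}, {"dx": 0, "dy": 0, "dz": 0, "wx": 26, "wy": 0, "wz": 0, "gripper": 1}]}}

```text
clock: 8.65
position: [537.7, 89.5, 193.6]
ee_rot: [-0.089, 0.7, 0.09, 0.702]
contact_force: [1.6, -0.4, 1.5]
gripper_width: 15.0
```

```bash
python3 go.py 537 89 192.5 103
```

```text
t 8.65 p [537.7  89.5 193.6] yaw 104.54 j [ 0.46  0.28 -0.25  0.   -1.04 -1.78] F [ 1.6 -0.4  1.5] Tq [-0.37 -0.22  0.04] w 15.0
d(m) [ 0.0011 -0.0003 -0.0008] rot [ 1.54  0.17 -0.01]
```

Emit:
{"op": "arm_command", "data": {"rows": [{"dx": 0, "dy": 0, "dz": 0, "wx": 0.5, "wy": 0, "wz": 0, "gripper": 1}, {"dx": 0, "dy": 0, "dz": 0, "wx": 1, "wy": 0, "wz": 0, "gripper": 1}, {"dx": 0, "dy": 0, "dz": 0, "wx": 1.5, "wy": 0, "wz": 0, "gripper": 1}, {"dx": 0, "dy": 0, "dz": 0, "wx": 2, "wy": 0, "wz": 0, "gripper": 1}, {"dx": 0, "dy": 0, "dz": 0, "wx": 2.5, "wy": 0, "wz": 0, "gripper": 1}, {"dx": 0, "dy": 0, "dz": 0, "wx": 3, "wy": 0, "wz": 0, "gripper": 1}, {"dx": 0, "dy": 0, "dz": 0, "wx": 3.5, "wy": 0, "wz": 0, "gripper": 1}, {"dx": 0, "dy": 0, "dz": 0, "wx": 4, "wy": 0, "wz": 0, "gripper": 1}]}}

```text
clock: 9.45
position: [537.2, 89.5, 193.6]
ee_rot: [-0.065, 0.703, 0.065, 0.705]
contact_force: [-2.1, 1.2, 3.5]
gripper_width: 14.7
```

```bash
python3 go.py 537 89 192.5 100
```

```text
t 9.45 p [537.2  89.5 193.6] yaw 100.52 j [ 0.46  0.28 -0.25  0.   -1.04 -1.85] F [-2.1  1.2  3.5] Tq [-0.03  0.49  0.19] w 14.7
d(m) [ 0.0011 -0.0005 -0.0003] rot [ 0.52  0.11 -0.03]
```

Emit:
{"op": "arm_command", "data": {"rows": [{"dx": 0, "dy": 0, "dz": 0, "wx": 0.3, "wy": 0, "wz": 0, "gripper": 1}, {"dx": 0, "dy": 0, "dz": 0, "wx": 0.6, "wy": 0, "wz": 0, "gripper": 1}, {"dx": 0, "dy": 0, "dz": 0, "wx": 0.9, "wy": 0, "wz": 0, "gripper": 1}, {"dx": 0, "dy": 0, "dz": 0, "wx": 1.2, "wy": 0, "wz": 0, "gripper": 1}, {"dx": 0, "dy": 0, "dz": 0, "wx": 1.5, "wy": 0, "wz": 0, "gripper": 1}, {"dx": 0, "dy": 0, "dz": 0, "wx": 1.5, "wy": 0, "wz": 0, "gripper": 1}, {"dx": 0, "dy": 0, "dz": 0, "wx": 1.5, "wy": 0, "wz": 0, "gripper": 1}, {"dx": 0, "dy": 0, "dz": 0, "wx": 1.5, "wy": 0, "wz": 0, "gripper": 1}]}}

```text
clock: 10.25
position: [536.7, 89.6, 193.6]
ee_rot: [-0.056, 0.705, 0.056, 0.705]
contact_force: [-6.2, 0.5, 5.0]
gripper_width: 15.3
```

```bash
python3 go.py 537 89 192.5 100
```

```text
t 10.25 p [536.7  89.6 193.6] yaw 99.06 j [ 0.46  0.28 -0.25 -0.   -1.04 -1.88] F [-6.2  0.5  5. ] Tq [0.26 1.43 0.67] w 15.3
d(m) [ 0.0011 -0.0006  0.0002] rot [-0.94  0.06 -0.03]
```

The torque rise (0.67 N m, side force 6 N) marks the stop. I back off 2° to relieve it, then lift straight up.

Emit:
{"op": "arm_command", "data": {"rows": [{"dx": 0, "dy": 0, "dz": 0, "wx": -1, "wy": 0, "wz": 0, "gripper": 1}, {"dx": 0, "dy": 0, "dz": 0, "wx": -2, "wy": 0, "wz": 0, "gripper": 1}, {"dx": -0.002, "dy": 0, "dz": 0, "wx": -2, "wy": 0, "wz": 0, "gripper": 1}, {"dx": -0.004, "dy": 0, "dz": 0, "wx": -2, "wy": 0, "wz": 0, "gripper": 1}, {"dx": -0.006, "dy": 0, "dz": 0, "wx": -2, "wy": 0, "wz": 0, "gripper": 1}, {"dx": -0.008, "dy": 0, "dz": 0, "wx": -2, "wy": 0, "wz": 0, "gripper": 1}, {"dx": -0.01, "dy": 0, "dz": 0, "wx": -2, "wy": 0, "wz": 0, "gripper": 1}, {"dx": -0.01, "dy": 0, "dz": 0, "wx": -2, "wy": 0, "wz": 0, "gripper": 1}]}}

```text
clock: 11.05
position: [537.0, 89.7, 203.9]
ee_rot: [-0.068, 0.703, 0.068, 0.704]
contact_force: [-1.4, 0.1, -2.0]
gripper_width: 14.7
```

```bash
python3 go.py 537 89.5 273.5 101
python3 - <<'E'
from h import *
save('wrist','w5.png')
E
```

```text
t 11.05 p [537.   89.7 203.9] yaw 101.05 j [ 0.46  0.27 -0.23 -0.   -1.07 -1.84] F [-1.4  0.1 -2. ] Tq [-0.02  0.    0.04] w 14.7
d(m) [-0.0696 -0.0001  0.0001] rot [ 0.05  0.1  -0.04]
```

View pics/w5.png

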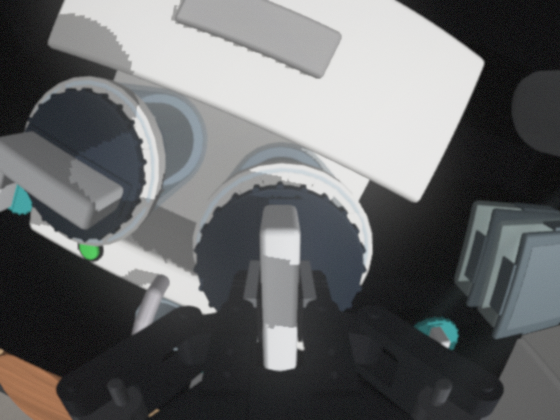

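The cap rises freely: −2 N is its own weight. I lift the remaining 70 mm.

Emit:
{"op": "arm_command", "data": {"rows": [{"dx": -0.008, "dy": 0, "dz": 0, "wx": 0, "wy": 0, "wz": 0, "gripper": 1}, {"dx": -0.018, "dy": 0, "dz": 0, "wx": 0, "wy": 0, "wz": 0, "gripper": 1}, {"dx": -0.03, "dy": 0, "dz": 0, "wx": 0, "wy": 0, "wz": 0, "gripper": 1}, {"dx": -0.042, "dy": 0, "dz": 0, "wx": 0, "wy": 0, "wz": 0, "gripper": 1}, {"dx": -0.054, "dy": 0, "dz": 0, "wx": 0, "wy": 0, "wz": 0, "gripper": 1}, {"dx": -0.063, "dy": 0, "dz": 0, "wx": 0, "wy": 0, "wz": 0, "gripper": 1}, {"dx": -0.069, "dy": 0, "dz": 0, "wx": 0, "wy": 0, "wz": 0, "gripper": 1}, {"dx": -0.07, "dy": 0, "dz": 0, "wx": 0, "wy": 0, "wz": 0, "gripper": 1}]}}

```text
clock: 11.9
position: [537.0, 89.7, 274.7]
ee_rot: [-0.068, 0.703, 0.069, 0.705]
contact_force: [-0.2, -0.2, -1.4]
gripper_width: 15.4
```

Emit:
{"op": "arm_command", "data": {"rows": [{"dx": 0, "dy": 0, "dz": 0, "wx": 0, "wy": 0, "wz": 0, "gripper": 1}, {"dx": 0, "dy": 0, "dz": 0, "wx": 0, "wy": 0, "wz": 0, "gripper": 1}, {"dx": 0, "dy": 0, "dz": 0, "wx": 0, "wy": 0, "wz": 0, "gripper": 1}, {"dx": 0, "dy": 0, "dz": 0, "wx": 0, "wy": 0, "wz": 0, "gripper": 1}, {"dx": 0, "dy": 0, "dz": 0, "wx": 0, "wy": 0, "wz": 0, "gripper": 1}, {"dx": 0, "dy": 0, "dz": 0, "wx": 0, "wy": 0, "wz": 0, "gripper": 1}, {"dx": 0, "dy": 0, "dz": 0, "wx": 0, "wy": 0, "wz": 0, "gripper": 1}, {"dx": 0, "dy": 0, "dz": 0, "wx": 0, "wy": 0, "wz": 0, "gripper": 1}]}}

```text
clock: 12.7
position: [537.0, 89.7, 274.7]
ee_rot: [-0.068, 0.703, 0.069, 0.705]
contact_force: [-0.8, -0.1, -0.9]
gripper_width: 15.0
```

```bash
python3 go.py 537 89.5 273.5 101
python3 - <<'E'
from h import *
a=save('scene','s6.png')['img']; b=save('wrist','w6.png')['img']
z=cv2.resize(a[120:290,220:400],(635,600),interpolation=cv2.INTER_CUBIC)
cv2.imwrite('pics/s6z.png',z[:,:,::-1])
E
```

```text
t 12.7 p [537.   89.7 274.7] yaw 101.05 j [ 0.46  0.22 -0.12 -0.   -1.23 -1.84] F [-0.8 -0.1 -0.9] Tq [-0.03  0.04  0.03] w 15.0
d(m) [ 0.0012 -0.0002 -0.0001] rot [ 0.05  0.17 -0.06]
```

View pics/s6z.png

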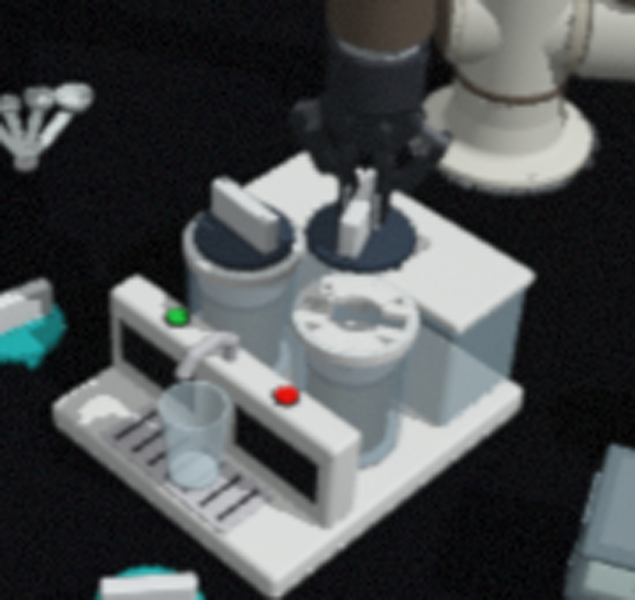

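View pics/w6.png

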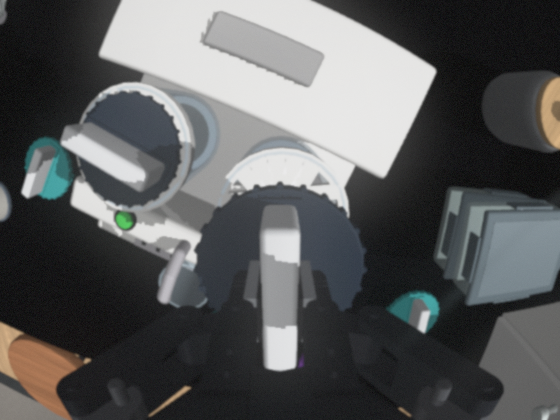

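View pics/s6.png

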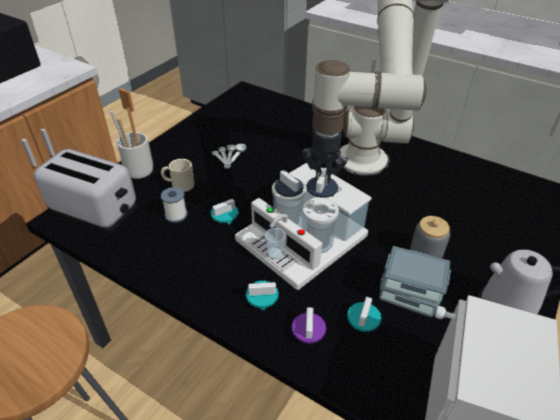

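The zoomed scene view shows the red-lamp bowl open at (355,315). Its cap hangs level above it in the gripper at (360,235). The other cap and everything else are in place. Handing in.

Run:
```python
from h import *
print(arm.job_done())
```

```text
the job is handed in; nothing more can be done
None
```

The cap is off the red-lamp bowl and held about 81 mm above its rim (arm height change from where the cap was seated). I handed the job in at about 12.8 s; no verdict was reported.

- **Turning:** I gripped the cap by its wing and turned it clockwise first. It gave freely past 11°, so I never tried it anticlockwise. I stopped turning when the torque reached about 0.7 N m, near 66° by my estimate.
- **Lifting:** I backed off 2° to take the load off, then lifted straight up. The cap came free with only its own weight on the wrist, about 1–2 N.
- **Last checks:** The gripper is still at 15 mm on the wing and the tool points straight down. In the pictures the bowl is open beneath the cap, and the other cap, its lamp, the glass and the rest of the bar look unchanged. I judged the cap level by eye, since it looks the same in the wrist camera as before the lift. No check failed or disagreed.

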